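# Complete the short order and ring it up

### The arm

A 6-joint arm with a two-finger parallel gripper is mounted at the origin on the work surface. World frame = base frame: x ahead of the robot, y to its left, z up, the work surface at z = 0. Lengths are in m, angles in rad, forces in N, time in s.
With the tool pointing down it reaches from about 0.35 to 1 m from the base axis. Payload 7.1 kg.
Tool frame: the origin (TCP) lies on the centre line of the jaws, within the pads' length; the fingertips stand 22 mm ahead of it and the grasp point (between the pads) lies 3 mm ahead of it; z points along the fingers, y is the line along which they close (so a half turn about z gives the same grasp; the last joint's range is limited). The gripper opens to 85 mm and grips with 20 to 120 N. Pads are 22 mm wide; open, the fingers measure 114 mm over their backs; the gripper's body (76 mm by 85 mm) begins 54 mm behind the grasp point. The pads swing forward as they close: fully open they stand 13 mm farther back than shut.
Start: joints at [1.21, 0.423, 1.63, -0, 1.089, -0.019], TCP at [0.209, 0.589, 0.253] pointing down, gripper open.
Joint ranges: [-3, 3], [-0.9, 2.11], [0.09, 2.58], [-1.31, 4.45], [0.11, 2.69], [-2.54, 2.54]. Speed limits (rad/s): [2.39, 2.39, 3.01, 3.14, 3.14, 3.14].

### API

Orientations are given as a rotation vector (axis times angle).
In Python, from rig import observe, grab_frame, camera_model, close_job gives the robot as it stands.
- The arm moves only by the shell command python3 -m crank 'ROWS' [FORCE]. ROWS is JSON, a list of rows, each a list of 5 numbers: the opening, from -1 (shut) to 1 (fully open), then the shift along the world's x, y, z in cm, then the turn about the world's z in degrees. A call has 1 to 10 rows; each row is the pose to reach, as a shift and turn from the pose commanded when the call began; what a row does not reach only later rows make up. A row lasts 1/10 s, in which the tool goes at most 50 mm and 8.59 degrees, less where a joint would pass 70% of its speed; a pose out of reach is approached as far as the arm can. A call with a gripper value outside its range is refused whole. The fingers move at their own pace and stop on an object; FORCE is the grip in N (left out, the last holds). Time passes only in rows, so rows that repeat a pose let the fingers close. It gives the time, the measured TCP pose, the force, the opening and the grip force at its end, in the units of the state.
- observe(): the state, without advancing time (a new reading comes with each control period).
- grab_frame(name): name is "scene" or "top" or "wrist"; returns (picture, depth): 400x640x3 uint8, blue, green, red; 400x640 float32, m along the optical axis (not along the pixel's ray), 0 where there is no reading.
- camera_model(name): a dict with "camera_matrix" (3x3 intrinsics, pixels), "camera_from_world" (4x4, takes a point from world to camera coordinates); the wrist camera has in their place "hand_eye" (4x4, takes a point from camera to tool coordinates, whose origin is the TCP and whose axes are the flange's). Camera axes: x right, y down, z forward; pixel columns grow to the right and rows downward; lengths in m; the calibration is good to about 2 mm. A picture is of the moment at which its call begins: read the wrist's pose just before it. camera_model takes no time and is no camera call.
- close_job(): hands the job in; it is judged then, once.
The state is a dict: "time": time; "qpos": joint angles; "qd": joint speeds; "joint_efforts": joint torques, N m; "eef_pos": TCP position; "ee_rot": TCP orientation; "wrist_force": force on the tool from outside, world axes, zero at the start; "ft_torque": the same for the moment, N m; "gripper_width": finger opening in m; "grasp_force": force on a finger pad.
Only numpy, scipy, OpenCV 4.12 (cv2) and the standard library are available. Lean on these libraries where they do the work, as an engineer would, in place of code of your own. Each camera call takes 0.05 s, during which the arm holds its last target. There are 200 camera calls.

### The job

Two orders are waiting on the aluminium trays, and each should have one paper cup and one bottle, but one tray is short of one of them. Take what is missing from the wooden board, set it down gently, upright, on that tray and let go; only then press the plunger of the desk bell all the way down and release it. Tip nothing over and leave everything else where it stands.

Things in the scene. Friction and masses are not known exactly. Their poses are not given: they have to be found in the camera images.
- tray_1: one of two alike aluminium serving trays, fixed to the counter: 130 mm (its x) by 230 mm (its y), upper face of the floor 8 mm above the origin, rim 5 mm thick rising to 18 mm. Origin: centre of its underside. Has room for two things side by side along its y, centres at about y = +53 and -53 mm, x = 0
- tray_2: one of two alike aluminium serving trays, fixed to the counter: 130 mm (its x) by 230 mm (its y), upper face of the floor 8 mm above the origin, rim 5 mm thick rising to 18 mm. Origin: centre of its underside. Has room for two things side by side along its y, centres at about y = +53 and -53 mm, x = 0
- cup_1: one of three alike white paper takeaway cups with a flat white lid and a cardboard sleeve, standing: 83 mm tall; wall tapers from 52 mm wide at the foot to 58 mm at 74 mm up, then a 59 mm wide lid from 74 to 79 mm. Origin: centre of its underside, z up. About 0.16 kg. Starts on a tray or on the board
- cup_2: one of three alike white paper takeaway cups with a flat white lid and a cardboard sleeve, standing: 83 mm tall; wall tapers from 52 mm wide at the foot to 58 mm at 74 mm up, then a 59 mm wide lid from 74 to 79 mm. Origin: centre of its underside, z up. About 0.16 kg. Starts on a tray or on the board
- cup_3: one of three alike white paper takeaway cups with a flat white lid and a cardboard sleeve, standing: 83 mm tall; wall tapers from 52 mm wide at the foot to 58 mm at 74 mm up, then a 59 mm wide lid from 74 to 79 mm. Origin: centre of its underside, z up. About 0.16 kg. Starts on a tray or on the board
- bottle_1: one of three alike brown glass drink bottles, standing: 118 mm tall; straight round body 54 mm wide up to 82 mm, shoulder to 98 mm, black cap 30 mm wide from 104 to 118 mm. Origin: centre of its underside, z up. About 0.2 kg. Starts on a tray or on the board
- bottle_2: one of three alike brown glass drink bottles, standing: 118 mm tall; straight round body 54 mm wide up to 82 mm, shoulder to 98 mm, black cap 30 mm wide from 104 to 118 mm. Origin: centre of its underside, z up. About 0.2 kg. Starts on a tray or on the board
- bottle_3: one of three alike brown glass drink bottles, standing: 118 mm tall; straight round body 54 mm wide up to 82 mm, shoulder to 98 mm, black cap 30 mm wide from 104 to 118 mm. Origin: centre of its underside, z up. About 0.2 kg. Starts on a tray or on the board
- board: plain wooden board with spare drinks, fixed: 90 mm (its x) by 290 mm (its y), 8 mm thick. Origin: centre of its underside. Three things stand on it in a row along its y, about 95 mm apart
- bell_plunger (a joint): sprung plunger of the desk bell: 0 up at rest, grows as it is pressed, 0.007 (m) fully down at its stop; takes about 1.5 N to start and 4.5 N to reach the stop, and springs back by itself
- bell_head (a point): centre of the top face of the bell's plunger head, a steel disc 24 mm wide and 6 mm thick, 66 mm above the counter at rest; below it a steel dome 82 mm wide with its top at 46 mm. The bell is fixed
- shaker: bystander: pepper shaker, white with a steel top, 36 mm wide, 70 mm tall, between the trays. Origin: centre of its underside
- sugar: bystander: sugar pourer, white with a steel top, 70 mm wide, 124 mm tall, to the left. Origin: centre of its underside
- terminal: bystander: card terminal lying flat, 170 x 80 x 35 mm, to the right. Origin: centre of its underside
- mug: bystander: white mug, 80 mm wide, 90 mm tall, handle to its +y, to the right. Origin: centre of its underside
- spoon: bystander: steel spoon 140 mm long lying on the counter to the left. Origin: its underside
Mind the look-alikes: they are no part of the job. Leave any blue or yellow look-alike of the bottle_1 alone.

How it is judged:
On the way, in this order (a step that is already met when the one before it is completed fails the run):
1. each tray carries one cup and one bottle, upright, and the gripper has let go (((x of cup_1 in the frame of tray_1 between -0.042 and 0.042 m and y of cup_1 in the frame of tray_1 between -0.092 and 0.092 m and z of cup_1 in the frame of tray_1 between 0.004 and 0.0115 m and angle between cup_1's own z axis and vertical below 0.1 rad) or (x of cup_2 in the frame of tray_1 between -0.042 and 0.042 m and y of cup_2 in the frame of tray_1 between -0.092 and 0.092 m and z of cup_2 in the frame of tray_1 between 0.004 and 0.0115 m and angle between cup_2's own z axis and vertical below 0.1 rad) or (x of cup_3 in the frame of tray_1 between -0.042 and 0.042 m and y of cup_3 in the frame of tray_1 between -0.092 and 0.092 m and z of cup_3 in the frame of tray_1 between 0.004 and 0.0115 m and angle between cup_3's own z axis and vertical below 0.1 rad)) and ((x of bottle_1 in the frame of tray_1 between -0.042 and 0.042 m and y of bottle_1 in the frame of tray_1 between -0.092 and 0.092 m and z of bottle_1 in the frame of tray_1 between 0.004 and 0.0115 m and angle between bottle_1's own z axis and vertical below 0.1 rad) or (x of bottle_2 in the frame of tray_1 between -0.042 and 0.042 m and y of bottle_2 in the frame of tray_1 between -0.092 and 0.092 m and z of bottle_2 in the frame of tray_1 between 0.004 and 0.0115 m and angle between bottle_2's own z axis and vertical below 0.1 rad) or (x of bottle_3 in the frame of tray_1 between -0.042 and 0.042 m and y of bottle_3 in the frame of tray_1 between -0.092 and 0.092 m and z of bottle_3 in the frame of tray_1 between 0.004 and 0.0115 m and angle between bottle_3's own z axis and vertical below 0.1 rad)) and ((x of cup_1 in the frame of tray_2 between -0.042 and 0.042 m and y of cup_1 in the frame of tray_2 between -0.092 and 0.092 m and z of cup_1 in the frame of tray_2 between 0.004 and 0.0115 m and angle between cup_1's own z axis and vertical below 0.1 rad) or (x of cup_2 in the frame of tray_2 between -0.042 and 0.042 m and y of cup_2 in the frame of tray_2 between -0.092 and 0.092 m and z of cup_2 in the frame of tray_2 between 0.004 and 0.0115 m and angle between cup_2's own z axis and vertical below 0.1 rad) or (x of cup_3 in the frame of tray_2 between -0.042 and 0.042 m and y of cup_3 in the frame of tray_2 between -0.092 and 0.092 m and z of cup_3 in the frame of tray_2 between 0.004 and 0.0115 m and angle between cup_3's own z axis and vertical below 0.1 rad)) and ((x of bottle_1 in the frame of tray_2 between -0.042 and 0.042 m and y of bottle_1 in the frame of tray_2 between -0.092 and 0.092 m and z of bottle_1 in the frame of tray_2 between 0.004 and 0.0115 m and angle between bottle_1's own z axis and vertical below 0.1 rad) or (x of bottle_2 in the frame of tray_2 between -0.042 and 0.042 m and y of bottle_2 in the frame of tray_2 between -0.092 and 0.092 m and z of bottle_2 in the frame of tray_2 between 0.004 and 0.0115 m and angle between bottle_2's own z axis and vertical below 0.1 rad) or (x of bottle_3 in the frame of tray_2 between -0.042 and 0.042 m and y of bottle_3 in the frame of tray_2 between -0.092 and 0.092 m and z of bottle_3 in the frame of tray_2 between 0.004 and 0.0115 m and angle between bottle_3's own z axis and vertical below 0.1 rad)) and contact force between the fingers and anything else below 0.1 N), for 0.2 s.
2. the bell plunger is pressed fully down (value of joint bell_plunger above 0.006 m), for 0.02 s.
At the end, for the whole second after the job is handed in: Each tray has a cup and a bottle on its floor, inside the rim, at rest; only one of the six drinks moved over 30 mm; all are within 0.1 rad of upright; shaker (still standing), sugar, terminal, mug and spoon moved under 30 mm; bell plunger back up (below 1.5 mm) (((x of cup_1 in the frame of tray_1 between -0.042 and 0.042 m and y of cup_1 in the frame of tray_1 between -0.092 and 0.092 m and z of cup_1 in the frame of tray_1 between 0.004 and 0.0115 m and angle between cup_1's own z axis and vertical below 0.1 rad) or (x of cup_2 in the frame of tray_1 between -0.042 and 0.042 m and y of cup_2 in the frame of tray_1 between -0.092 and 0.092 m and z of cup_2 in the frame of tray_1 between 0.004 and 0.0115 m and angle between cup_2's own z axis and vertical below 0.1 rad) or (x of cup_3 in the frame of tray_1 between -0.042 and 0.042 m and y of cup_3 in the frame of tray_1 between -0.092 and 0.092 m and z of cup_3 in the frame of tray_1 between 0.004 and 0.0115 m and angle between cup_3's own z axis and vertical below 0.1 rad)) and ((x of bottle_1 in the frame of tray_1 between -0.042 and 0.042 m and y of bottle_1 in the frame of tray_1 between -0.092 and 0.092 m and z of bottle_1 in the frame of tray_1 between 0.004 and 0.0115 m and angle between bottle_1's own z axis and vertical below 0.1 rad) or (x of bottle_2 in the frame of tray_1 between -0.042 and 0.042 m and y of bottle_2 in the frame of tray_1 between -0.092 and 0.092 m and z of bottle_2 in the frame of tray_1 between 0.004 and 0.0115 m and angle between bottle_2's own z axis and vertical below 0.1 rad) or (x of bottle_3 in the frame of tray_1 between -0.042 and 0.042 m and y of bottle_3 in the frame of tray_1 between -0.092 and 0.092 m and z of bottle_3 in the frame of tray_1 between 0.004 and 0.0115 m and angle between bottle_3's own z axis and vertical below 0.1 rad)) and ((x of cup_1 in the frame of tray_2 between -0.042 and 0.042 m and y of cup_1 in the frame of tray_2 between -0.092 and 0.092 m and z of cup_1 in the frame of tray_2 between 0.004 and 0.0115 m and angle between cup_1's own z axis and vertical below 0.1 rad) or (x of cup_2 in the frame of tray_2 between -0.042 and 0.042 m and y of cup_2 in the frame of tray_2 between -0.092 and 0.092 m and z of cup_2 in the frame of tray_2 between 0.004 and 0.0115 m and angle between cup_2's own z axis and vertical below 0.1 rad) or (x of cup_3 in the frame of tray_2 between -0.042 and 0.042 m and y of cup_3 in the frame of tray_2 between -0.092 and 0.092 m and z of cup_3 in the frame of tray_2 between 0.004 and 0.0115 m and angle between cup_3's own z axis and vertical below 0.1 rad)) and ((x of bottle_1 in the frame of tray_2 between -0.042 and 0.042 m and y of bottle_1 in the frame of tray_2 between -0.092 and 0.092 m and z of bottle_1 in the frame of tray_2 between 0.004 and 0.0115 m and angle between bottle_1's own z axis and vertical below 0.1 rad) or (x of bottle_2 in the frame of tray_2 between -0.042 and 0.042 m and y of bottle_2 in the frame of tray_2 between -0.092 and 0.092 m and z of bottle_2 in the frame of tray_2 between 0.004 and 0.0115 m and angle between bottle_2's own z axis and vertical below 0.1 rad) or (x of bottle_3 in the frame of tray_2 between -0.042 and 0.042 m and y of bottle_3 in the frame of tray_2 between -0.092 and 0.092 m and z of bottle_3 in the frame of tray_2 between 0.004 and 0.0115 m and angle between bottle_3's own z axis and vertical below 0.1 rad)) and not (distance of each of cup_1, cup_2 from where it was at the start of the episode above 0.03 m) and not (distance of each of cup_1, cup_3 from where it was at the start of the episode above 0.03 m) and not (distance of each of cup_1, bottle_1 from where it was at the start of the episode above 0.03 m) and not (distance of each of cup_1, bottle_2 from where it was at the start of the episode above 0.03 m) and not (distance of each of cup_1, bottle_3 from where it was at the start of the episode above 0.03 m) and not (distance of each of cup_2, cup_3 from where it was at the start of the episode above 0.03 m) and not (distance of each of cup_2, bottle_1 from where it was at the start of the episode above 0.03 m) and not (distance of each of cup_2, bottle_2 from where it was at the start of the episode above 0.03 m) and not (distance of each of cup_2, bottle_3 from where it was at the start of the episode above 0.03 m) and not (distance of each of cup_3, bottle_1 from where it was at the start of the episode above 0.03 m) and not (distance of each of cup_3, bottle_2 from where it was at the start of the episode above 0.03 m) and not (distance of each of cup_3, bottle_3 from where it was at the start of the episode above 0.03 m) and not (distance of each of bottle_1, bottle_2 from where it was at the start of the episode above 0.03 m) and not (distance of each of bottle_1, bottle_3 from where it was at the start of the episode above 0.03 m) and not (distance of each of bottle_2, bottle_3 from where it was at the start of the episode above 0.03 m) and angle between each of cup_1, cup_2, cup_3, bottle_1, bottle_2, bottle_3's own z axis and vertical below 0.1 rad and linear speed of each of cup_1, cup_2, cup_3, bottle_1, bottle_2, bottle_3 below 0.03 m/s and distance of each of shaker, sugar, terminal, mug, spoon from where it was at the start of the episode below 0.03 m and angle between shaker's own z axis and vertical below 0.2 rad and value of joint bell_plunger below 0.0015 m); the robot touches nothing.
It fails at once if the bell is pressed (more than 4 mm) while a tray is still short (value of joint bell_plunger above 0.004 m and not (((x of cup_1 in the frame of tray_1 between -0.042 and 0.042 m and y of cup_1 in the frame of tray_1 between -0.092 and 0.092 m and z of cup_1 in the frame of tray_1 between 0.004 and 0.0115 m and angle between cup_1's own z axis and vertical below 0.1 rad) or (x of cup_2 in the frame of tray_1 between -0.042 and 0.042 m and y of cup_2 in the frame of tray_1 between -0.092 and 0.092 m and z of cup_2 in the frame of tray_1 between 0.004 and 0.0115 m and angle between cup_2's own z axis and vertical below 0.1 rad) or (x of cup_3 in the frame of tray_1 between -0.042 and 0.042 m and y of cup_3 in the frame of tray_1 between -0.092 and 0.092 m and z of cup_3 in the frame of tray_1 between 0.004 and 0.0115 m and angle between cup_3's own z axis and vertical below 0.1 rad)) and ((x of bottle_1 in the frame of tray_1 between -0.042 and 0.042 m and y of bottle_1 in the frame of tray_1 between -0.092 and 0.092 m and z of bottle_1 in the frame of tray_1 between 0.004 and 0.0115 m and angle between bottle_1's own z axis and vertical below 0.1 rad) or (x of bottle_2 in the frame of tray_1 between -0.042 and 0.042 m and y of bottle_2 in the frame of tray_1 between -0.092 and 0.092 m and z of bottle_2 in the frame of tray_1 between 0.004 and 0.0115 m and angle between bottle_2's own z axis and vertical below 0.1 rad) or (x of bottle_3 in the frame of tray_1 between -0.042 and 0.042 m and y of bottle_3 in the frame of tray_1 between -0.092 and 0.092 m and z of bottle_3 in the frame of tray_1 between 0.004 and 0.0115 m and angle between bottle_3's own z axis and vertical below 0.1 rad)) and ((x of cup_1 in the frame of tray_2 between -0.042 and 0.042 m and y of cup_1 in the frame of tray_2 between -0.092 and 0.092 m and z of cup_1 in the frame of tray_2 between 0.004 and 0.0115 m and angle between cup_1's own z axis and vertical below 0.1 rad) or (x of cup_2 in the frame of tray_2 between -0.042 and 0.042 m and y of cup_2 in the frame of tray_2 between -0.092 and 0.092 m and z of cup_2 in the frame of tray_2 between 0.004 and 0.0115 m and angle between cup_2's own z axis and vertical below 0.1 rad) or (x of cup_3 in the frame of tray_2 between -0.042 and 0.042 m and y of cup_3 in the frame of tray_2 between -0.092 and 0.092 m and z of cup_3 in the frame of tray_2 between 0.004 and 0.0115 m and angle between cup_3's own z axis and vertical below 0.1 rad)) and ((x of bottle_1 in the frame of tray_2 between -0.042 and 0.042 m and y of bottle_1 in the frame of tray_2 between -0.092 and 0.092 m and z of bottle_1 in the frame of tray_2 between 0.004 and 0.0115 m and angle between bottle_1's own z axis and vertical below 0.1 rad) or (x of bottle_2 in the frame of tray_2 between -0.042 and 0.042 m and y of bottle_2 in the frame of tray_2 between -0.092 and 0.092 m and z of bottle_2 in the frame of tray_2 between 0.004 and 0.0115 m and angle between bottle_2's own z axis and vertical below 0.1 rad) or (x of bottle_3 in the frame of tray_2 between -0.042 and 0.042 m and y of bottle_3 in the frame of tray_2 between -0.092 and 0.092 m and z of bottle_3 in the frame of tray_2 between 0.004 and 0.0115 m and angle between bottle_3's own z axis and vertical below 0.1 rad)))).
It fails at once if a cup or bottle is tipped by more than 0.7 rad (angle between any of cup_1, cup_2, cup_3, bottle_1, bottle_2, bottle_3's own z axis and vertical above 0.7 rad).
It fails at once if a cup or bottle is banged down on a tray (over 60 N) (contact force between any of cup_1, cup_2, cup_3, bottle_1, bottle_2, bottle_3 and tray_1 above 60 N or contact force between any of cup_1, cup_2, cup_3, bottle_1, bottle_2, bottle_3 and tray_2 above 60 N).
It fails at once if a cup or bottle falls or flies free of the fingers at over 0.45 m/s (a drop of about 1 cm) ((linear speed of cup_1 above 0.45 m/s and contact force between the fingers and cup_1 below 0.05 N) or (linear speed of cup_2 above 0.45 m/s and contact force between the fingers and cup_2 below 0.05 N) or (linear speed of cup_3 above 0.45 m/s and contact force between the fingers and cup_3 below 0.05 N) or (linear speed of bottle_1 above 0.45 m/s and contact force between the fingers and bottle_1 below 0.05 N) or (linear speed of bottle_2 above 0.45 m/s and contact force between the fingers and bottle_2 below 0.05 N) or (linear speed of bottle_3 above 0.45 m/s and contact force between the fingers and bottle_3 below 0.05 N)).
It also fails if it takes over 48 s, if anything falls off the work surface, if the arm or the gripper's body presses on something with over 40 N, if the wrist force passes 120 N, or if a joint passes its speed limit or range.

## Working session

There is one attempt and no reset: what is moved stays moved. The work goes in short steps, Python scripts to look and compute and a shell command to move; the robot and the scene stay as the last step left them, time stands still between calls to the robot, and variables do not carry over. Pictures are saved under pics/ and viewed, at most 10 in all, crops included, and the job is handed in when it is done.

```bash
ls; mkdir -p pics; cat > h.py <<'E'
import numpy as np, cv2
from rig import observe, grab_frame, camera_model
def world(cam, depth):
    m=camera_model(cam); K=np.array(m["camera_matrix"]); T=np.linalg.inv(np.array(m["camera_from_world"]))
    v,u=np.indices(depth.shape)
    P=np.stack([(u-K[0,2])/K[0,0]*depth,(v-K[1,2])/K[1,1]*depth,depth,np.ones_like(depth)],-1)@T.T
    return P[...,:3]
E
python3 - <<'E'
from h import *
s=observe(); print(s)
for c in("top","scene"):
    p,d=grab_frame(c); cv2.imwrite(f"pics/{c}1.png",p); np.save(c+"_d.npy",d); np.save(c+"_p.npy",p)
    m=camera_model(c);print(m)
E
```

```text
pics
{'time': 0.0, 'qpos': array([ 1.20997106e+00,  4.23845521e-01,  1.63068627e+00,  1.44991205e-05,
        1.08858041e+00, -1.90047862e-02]), 'qd': array([-0.00050601,  0.00192472,  0.00028631,  0.00091259,  0.00257976,
       -0.00039317]), 'joint_efforts': array([ 1.81214693e-05, -5.57389891e+01, -2.81748980e+01,  2.45174726e-05,
        7.15844959e-03, -2.97676976e-07]), 'eef_pos': array([0.20929861, 0.58837742, 0.2525442 ]), 'ee_rot': array([-5.34279525e-01, -3.09552303e+00,  2.33996480e-03]), 'wrist_force': array([-0.95169709,  0.28777872, -0.18233149]), 'ft_torque': array([-0.01115654, -0.00268321,  0.00700227]), 'grasp_force': 0.0, 'gripper_width': 0.08540583385271878}
{'camera_matrix': array([[482.01503656,   0.        , 319.9094803 ],
       [  0.        , 482.01503656, 192.73717079],
       [  0.        ,   0.        ,   1.        ]]), 'camera_from_world': array([[ 0.01866645, -0.99981988, -0.00343053, -0.0052251 ],
       [-0.9970708 , -0.01836037, -0.07424769,  0.44089086],
       [ 0.07417133,  0.00480643, -0.99723393,  1.42496344],
       [ 0.        ,  0.        ,  0.        ,  1.        ]])}
{'camera_matrix': array([[379.82903313,   0.        , 319.24201449],
       [  0.        , 379.82903313, 195.67326289],
       [  0.        ,   0.        ,   1.        ]]), 'camera_from_world': array([[-0.69828833,  0.71537608,  0.02510911,  0.29684342],
       [ 0.37532478,  0.39577792, -0.83814745, -0.09990248],
       [-0.60952827, -0.57584451, -0.54486548,  1.39541342],
       [ 0.        ,  0.        ,  0.        ,  1.        ]])}
```

View pics/top1.png

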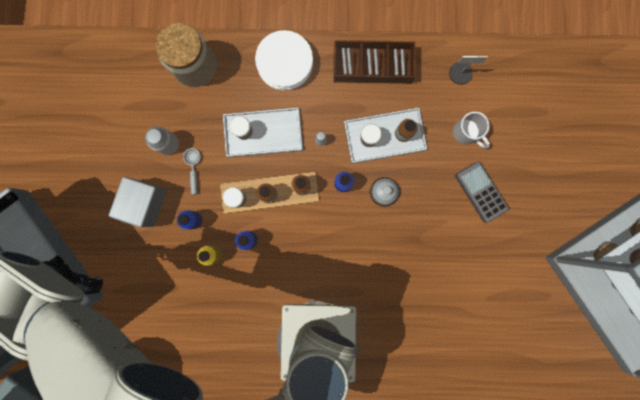

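View pics/scene1.png

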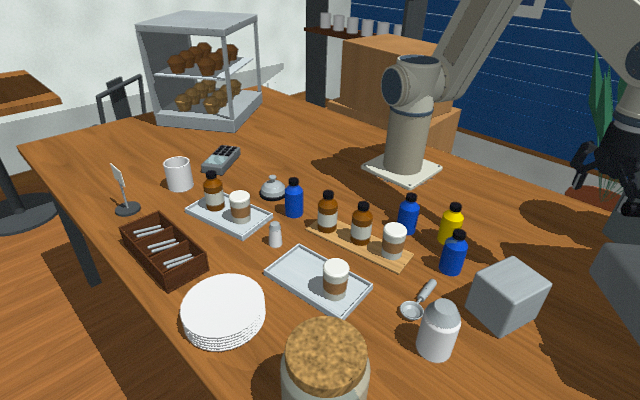

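The top view shows the left tray (262,132) holding only a cup (239,127), so it is missing a bottle. The right tray (385,135) has a cup (370,134) and a bottle (407,129), so it is complete. The bottle candidates are:
- brown on the board: (267,192) and (302,184)
- blue: (344,181), (189,219) and (246,240)
- yellow: (206,256)

Only the two brown ones match the description. I'll take the right-hand one at (302,184). The bell is at (385,191).

```bash
python3 - <<'E'
from h import *
p=np.load("top_p.npy"); d=np.load("top_d.npy"); W=world("top",d)
def blob(n,u,v,r,z0,z1):
    s=np.zeros(d.shape,bool); s[v-r:v+r+1,u-r:u+r+1]=1
    m=s&(W[...,2]>z0)&(W[...,2]<z1)
    q=W[m]; mn,mx=q.min(0),q.max(0)
    c,rad=cv2.minEnclosingCircle(q[:,:2].astype(np.float32))
    print(n,m.sum(),"median",np.median(q,0).round(4),"ext",(mx-mn).round(3),"circ",np.round(c,4),round(rad,4))
blob("bottR",302,184,14,.115,.14); blob("bottM",267,192,14,.115,.14); blob("cupB",233,197,14,.083,.1)
blob("blue",344,181,14,.105,.13); blob("cupL",239,127,14,.08,.1); blob("bott tray",407,129,14,.115,.14)
blob("bell",385,191,12,.06,.075); blob("belldome",385,191,20,.02,.075);blob("shaker",321,138,12,.05,.09)
K=np.array(camera_model("top")["camera_matrix"]);
for n,(u0,u1,v0,v1),z0,z1 in(("trayL",(215,310,100,165),.003,.03),("board",(212,325,165,218),.004,.012)):
    s=np.zeros(d.shape,bool); s[v0:v1,u0:u1]=1
    g=p.astype(int); grey=(g.max(2)-g.min(2)<40)&(g.max(2)>90) if n=="trayL" else (g.max(2)>0)
    q=W[s&(W[...,2]>z0)&(W[...,2]<z1)&grey][:,:2].astype(np.float32)
    print(n,len(q),cv2.minAreaRect(q), cv2.boxPoints(cv2.minAreaRect(q)).round(3).tolist())
print("counter z",np.median(W[150:170,330:340,2]))
c=cv2.resize(p[155:215,215:405],None,fx=4,fy=4,interpolation=cv2.INTER_CUBIC); cv2.imwrite("pics/crop.png",c)
E
```

```text
bottR 90 median [0.4614 0.0593 0.1267] ext [0.029 0.025 0.013] circ [0.4612 0.0597] 0.0149
bottM 95 median [0.4347 0.1576 0.1263] ext [0.028 0.027 0.017] circ [0.4343 0.1588] 0.0151
cupB 333 median [0.4191 0.2504 0.0916] ext [0.055 0.058 0.016] circ [0.42   0.2512] 0.0295
blue 92 median [ 0.4731 -0.0638  0.1186] ext [0.029 0.028 0.016] circ [ 0.4728 -0.0643] 0.0148
cupL 327 median [0.6239 0.2372 0.0913] ext [0.057 0.058 0.017] circ [0.6238 0.238 ] 0.0299
bott tray 98 median [ 0.6271 -0.2428  0.1258] ext [0.028 0.027 0.02 ] circ [ 0.6278 -0.2441] 0.0149
bell 52 median [ 0.4501 -0.1892  0.0666] ext [0.021 0.022 0.013] circ [ 0.4494 -0.1888] 0.0116
belldome 543 median [ 0.4479 -0.1857  0.0388] ext [0.078 0.077 0.054] circ [ 0.4503 -0.1895] 0.0404
shaker 93 median [0.6016 0.0055 0.0662] ext [0.032 0.03  0.025] circ [0.6042 0.0055] 0.0162
trayL 2839 ((0.624968945980072, 0.17964167892932892), (0.13461847603321075, 0.2351740449666977), 6.4617390632629395) [[0.5450000166893005, 0.289000004529953], [0.5709999799728394, 0.054999999701976776], [0.7049999833106995, 0.07000000029802322], [0.6790000200271606, 0.30399999022483826]]
board 1948 ((0.444423109292984, 0.1596486121416092), (0.15759792923927307, 0.33782267570495605), 1.0414996147155762) [[0.3630000054836273, 0.3269999921321869], [0.36899998784065247, -0.010999999940395355], [0.5260000228881836, -0.00800000037997961], [0.5199999809265137, 0.33000001311302185]]
counter z 0.0009589553589883781
```

View pics/crop.png

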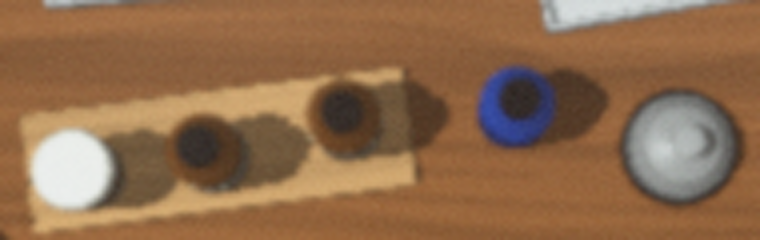

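The crop shows a brown bottle with a black cap at (340,110) on the board and a blue look-alike off the board at (515,105), so the target is confirmed. Measured sizes and heights match: cap 30 mm wide at z 0.126, bell head at 0.066. The bottle goes from (0.461,0.060) to the free slot at (0.631,0.127). The jaws need to turn about -55° so they close across the row. I'll move over it high first.

```bash
python3 -m crank '[[1,2.5,-5.2,0,-5.5],[1,5,-10.5,0,-11],[1,7.5,-15.8,0,-17],[1,9.5,-20,0,-22],[1,11.5,-24,0,-28],[1,13.5,-28,0,-33],[1,15.5,-32,0,-39],[1,17.5,-36,0,-45],[1,19.5,-40,0,-50],[1,21.5,-44,0,-55]]' 30
python3 -m crank '[[1,1.5,-3.5,0,0],[1,3,-6.5,0,0],[1,3.7,-8.9,0,0],[1,3.7,-8.9,0,0],[1,3.7,-8.9,0,0]]'
python3 -c "
from h import *
s=observe();print(s['eef_pos'],s['ee_rot'],s['time'],s['qpos'])
p,d=grab_frame('wrist');cv2.imwrite('pics/w1.png',p)
from scipy.spatial.transform import Rotation as R
m=camera_model('wrist');K=m['camera_matrix'];E=m['hand_eye'];v,u=np.indices(d.shape)
P=np.stack([(u-K[0,2])/K[0,0]*d,(v-K[1,2])/K[1,1]*d,d,np.ones_like(d)],-1)@np.array(E).T
W=P[...,:3]@R.from_rotvec(s['ee_rot']).as_matrix().T+s['eef_pos']
q=W[(d>0)&(W[...,2]>.115)&(W[...,2]<.135)&(np.hypot(W[...,0]-.461,W[...,1]-.06)<.035)]
print(len(q),np.median(q,0),cv2.minEnclosingCircle(q[:,:2].astype(np.float32)))"
```

```text
time: 1.1
eef_pos: [0.4248, 0.1469, 0.2533]
ee_rot: [-1.908, -2.496, 0.0]
wrist_force: [1.5, 0.5, -1.2]
gripper_width: 0.0853
grasp_force: 0.0
time: 1.6
eef_pos: [0.4612, 0.0596, 0.253]
ee_rot: [-1.905, -2.497, 0.001]
wrist_force: [0.1, 0.3, 1.1]
gripper_width: 0.0855
grasp_force: 0.0
[0.46117152 0.05956616 0.25304246] [-1.90505375e+00 -2.49710863e+00  5.93492111e-04] 1.6 [ 1.02707219e-01  1.87133516e-01  1.97213372e+00  3.00828052e-04
  9.83143632e-01 -1.64838909e-01]
907 [0.45929182 0.05945168 0.12591836] ((0.45984727144241333, 0.05806673318147659), 0.015063337050378323)
```

```bash
python3 -m crank '[[1,-0.05,-0.05,-3,0],[1,-0.05,-0.05,-6,0],[1,-0.05,-0.05,-9,0],[1,-0.05,-0.05,-11,0],[1,-0.05,-0.05,-13,0],[1,-0.05,-0.05,-14.5,0],[1,-0.05,-0.05,-16,0],[1,-0.05,-0.05,-17,0],[1,-0.05,-0.05,-17.3,0],[1,-0.05,-0.05,-17.3,0]]'
python3 -m crank '[[0.2,0,0,0,0],[0.2,0,0,0,0],[-1,0,0,0,0],[-1,0,0,0,0],[-1,0,0,0,0],[-1,0,0,0,0],[-1,0,0,0,0],[-1,0,0,0,0]]' 35
```

```text
time: 2.65
eef_pos: [0.4608, 0.0598, 0.0802]
ee_rot: [-1.902, -2.5, 0.001]
wrist_force: [-0.4, -0.7, 0.8]
gripper_width: 0.0855
grasp_force: 0.0
time: 3.45
eef_pos: [0.4613, 0.0593, 0.0811]
ee_rot: [1.903, 2.498, 0.001]
wrist_force: [-0.8, 0.4, 5.0]
gripper_width: 0.0528
grasp_force: 35.7
```

```bash
python3 -m crank '[[-1,0,0,0.5,0],[-1,0,0,1.5,0],[-1,0,0,3,0],[-1,0,0,5,0],[-1,0,0,7,0],[-1,0,0,9,0],[-1,0,0,11,0],[-1,0,0,12.5,0],[-1,0,0,13,0],[-1,0,0,13,0]]'
python3 -c "
from h import *
p,d=grab_frame('scene');cv2.imwrite('pics/s2.png',p[60:340,150:550])"
```

```text
time: 4.45
eef_pos: [0.4612, 0.0593, 0.2113]
ee_rot: [1.903, 2.498, 0.002]
wrist_force: [-1.0, 0.4, -1.5]
gripper_width: 0.0527
grasp_force: 37.3
```

View pics/s2.png

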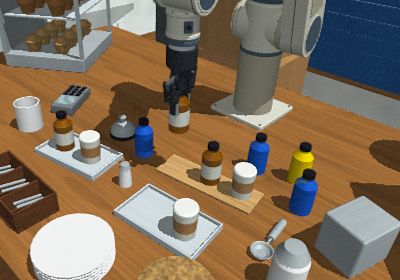

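The brown bottle hangs upright in the jaws at crop (180,115), and the other drinks are undisturbed. The left tray's free slot is at (145,205). Carrying it over.

```bash
python3 -m crank '[[-1,0.7,0.3,0,0],[-1,2.5,1,0,0],[-1,5,2,0,0],[-1,7.5,3,0,0],[-1,10,4,0,0],[-1,12.5,5,0,0],[-1,14.5,5.8,0,0],[-1,16.2,6.5,0,0],[-1,17,6.8,0,0],[-1,17,6.8,0,0]]'
python3 -m crank '[[-1,0,0,-1,0],[-1,0,0,-3,0],[-1,0,0,-5,0],[-1,0,0,-7,0],[-1,0,0,-9,0],[-1,0,0,-10.5,0],[-1,0,0,-11.5,0],[-1,0,0,-12,0],[-1,0,0,-12.3,0],[-1,0,0,-12.3,0]]'
python3 -c "
from h import *
p,d=grab_frame('scene');cv2.imwrite('pics/s3.png',cv2.resize(p[170:330,180:440],None,fx=3,fy=3))"
```

```text
time: 5.5
eef_pos: [0.6314, 0.1277, 0.2091]
ee_rot: [-1.903, -2.499, 0.001]
wrist_force: [-0.8, -0.3, -0.8]
gripper_width: 0.0529
grasp_force: 37.3
time: 6.5
eef_pos: [0.6311, 0.1273, 0.0875]
ee_rot: [1.903, 2.499, 0.0]
wrist_force: [0.2, 0.5, -1.5]
gripper_width: 0.0528
grasp_force: 37.3
```

View pics/s3.png

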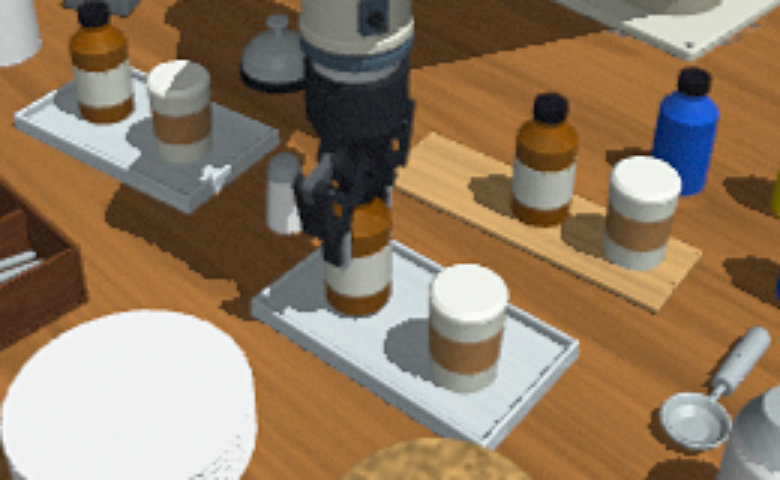

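The bottle is upright inside the rim at (358,290), clear of the cup at (465,330) and the shaker at (283,195). I'll creep down the last few millimetres until it touches.

```bash
python3 -m crank '[[-1,0,0,-0.15,0],[-1,0,0,-0.3,0],[-1,0,0,-0.4,0],[-1,0,0,-0.5,0],[-1,0,0,-0.5,0]]'
```

```text
time: 7.05
eef_pos: [0.6309, 0.1273, 0.0822]
ee_rot: [-1.903, -2.499, 0.0]
wrist_force: [-0.3, 0.1, -2.4]
gripper_width: 0.053
grasp_force: 37.3
```

```bash
python3 -m crank '[[-1,0,0,-0.05,0],[-1,0,0,-0.1,0],[-1,0,0,-0.15,0],[-1,0,0,-0.15,0]]'
```

```text
time: 7.45
eef_pos: [0.631, 0.1273, 0.0813]
ee_rot: [1.903, 2.499, 0.0]
wrist_force: [-1.1, -0.2, 3.0]
gripper_width: 0.0527
grasp_force: 37.7
```

The wrist force rose from -2.4 N to +3.0 N, so the bottle is on the floor. Releasing slowly, then lifting straight up.

```bash
python3 -m crank '[[0.35,0,0,0,0],[0.4,0,0,0,0],[0.5,0,0,0,0],[0.7,0,0,0,0],[1,0,0,0,0],[1,0,0,0,0],[1,0,0,0,0],[1,0,0,0,0]]'
python3 -m crank '[[1,0,0,1,0],[1,0,0,3,0],[1,0,0,6,0],[1,0,0,9,0],[1,0,0,12,0],[1,0,0,15,0],[1,0,0,16,0],[1,0,0,16,0]]'
python3 - <<'E'
from h import *
p,d=grab_frame("scene");cv2.imwrite("pics/s4.png",cv2.resize(p[130:330,180:480],None,fx=2.5,fy=2.5))
p,d=grab_frame("top");W=world("top",d)
q=W[(W[...,2]>.115)&(W[...,2]<.135)&(np.hypot(W[...,0]-.631,W[...,1]-.127)<.045)];
if len(q): print(len(q),np.median(q,0),cv2.minEnclosingCircle(q[:,:2].astype(np.float32)))
E
```

```text
time: 8.25
eef_pos: [0.631, 0.1273, 0.0808]
ee_rot: [-1.903, -2.499, 0.0]
wrist_force: [-0.5, -0.2, 0.1]
gripper_width: 0.0853
grasp_force: 0.0
time: 9.05
eef_pos: [0.6319, 0.1275, 0.243]
ee_rot: [1.902, 2.497, 0.004]
wrist_force: [0.9, -0.3, -0.1]
gripper_width: 0.0853
grasp_force: 0.0
```

View pics/s4.png

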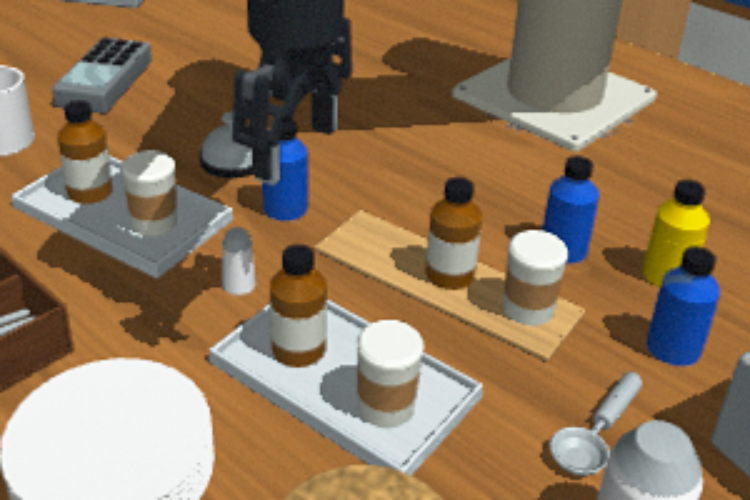

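The new bottle stands upright on the left tray at (298,310) beside its cup at (388,375), and everything else is in place. Next I'll close the fingers and move over the bell at (0.450,-0.189).

```bash
python3 -m crank '[[1,-2,-3.5,0,0],[0,-4,-7,0,0],[-1,-6,-10.5,0,0],[-1,-8,-14,0,0],[-1,-10,-17.5,0,0],[-1,-12,-21,0,0],[-1,-14,-24.5,0,0],[-1,-16,-28,0,0],[-1,-17.5,-30.5,0,0],[-1,-18.1,-31.6,0,0]]'
python3 -m crank '[[-1,0,0,0,0],[-1,0,0,-3,0],[-1,0,0,-6,0],[-1,0,0,-9,0],[-1,0,0,-11.5,0],[-1,0,0,-13.5,0],[-1,0,0,-14.2,0],[-1,0,0,-14.2,0]]'
```

```text
time: 10.15
eef_pos: [0.4477, -0.19, 0.2391]
ee_rot: [-1.904, -2.494, 0.002]
wrist_force: [0.3, 0.8, 0.2]
gripper_width: -0.0001
grasp_force: 0.0
time: 10.95
eef_pos: [0.4498, -0.1875, 0.0977]
ee_rot: [-1.9, -2.498, 0.001]
wrist_force: [0.2, -0.3, -0.5]
gripper_width: -0.0003
grasp_force: 0.0
```

```bash
python3 -c "
from h import *
p,d=grab_frame('scene');cv2.imwrite('pics/s5.png',cv2.resize(p[130:230,200:350],None,fx=4,fy=4))"
```

```text
(no output)
```

View pics/s5.png

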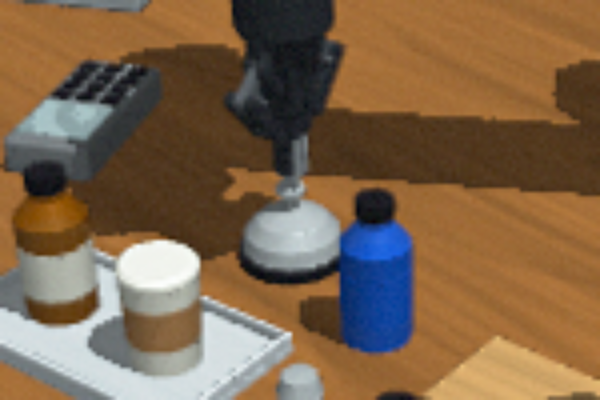

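The shut fingertips at (290,170) sit just above the plunger head at (290,188) and are centred on it. Pressing in small steps.

```bash
python3 -m crank '[[-1,0,-0.1,-0.5,0],[-1,0,-0.1,-0.9,0],[-1,0,-0.1,-1.2,0],[-1,0,-0.1,-1.5,0],[-1,0,-0.1,-1.6,0],[-1,0,-0.1,-1.6,0]]'
```

```text
time: 11.6
eef_pos: [0.4503, -0.1898, 0.083]
ee_rot: [1.903, 2.499, 0.0]
wrist_force: [0.6, 0.2, 3.2]
gripper_width: -0.0004
grasp_force: 1.7
```

```bash
python3 -m crank '[[-1,0,0,-0.1,0],[-1,0,0,-0.2,0],[-1,0,0,-0.3,0],[-1,0,0,-0.4,0],[-1,0,0,-0.4,0]]'
```

```text
time: 12.1
eef_pos: [0.4504, -0.1899, 0.0806]
ee_rot: [1.903, 2.498, 0.0]
wrist_force: [-3.5, 2.8, 27.6]
gripper_width: -0.0004
grasp_force: 13.7
```

The force jumped to 27.6 N with TCP z at 0.0806, below the commanded rate of descent, so the plunger is on its stop. Lifting off.

```bash
python3 -m crank '[[-1,0,0,1,0],[-1,0,0,3,0],[-1,0,0,6,0],[-1,0,0,10,0],[-1,0,0,14,0],[-1,0,0,16,0],[-1,0,0,16,0],[-1,0,0,16,0],[-1,0,0,16,0],[-1,0,0,16,0]]'
python3 -c "
from h import *
p,d=grab_frame('scene');cv2.imwrite('pics/s6.png',p)"
```

```text
time: 13.1
eef_pos: [0.4491, -0.1893, 0.2373]
ee_rot: [-1.902, -2.497, 0.001]
wrist_force: [0.6, -0.3, 0.6]
gripper_width: 0.0002
grasp_force: 0.0
```

View pics/s6.png

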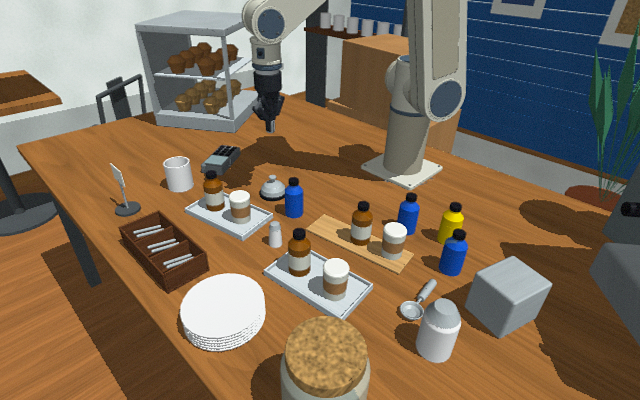

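Both trays hold a cup and a bottle: (212,190)/(240,205) and (299,252)/(336,278). The bell at (272,188) is free and nothing else has moved.

```bash
python3 -c "
from rig import close_job
print(close_job())"
```

```text
the job is handed in; nothing more can be done
None
```

I moved the missing brown bottle from the board to the left tray, set it down upright and let go, then pressed the bell to its stop and released it; I've handed the job in (13.1 s on the robot clock, no verdict returned).

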